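Grease the bearing seat with the pot brush

ROBOT

A 6-joint arm with a two-finger parallel gripper is mounted at the origin on the work surface. World frame = base frame: x ahead of the robot, y to its left, z up, the work surface at z = 0. Lengths are in mm, angles in rad, forces in N, time in s.
With the tool pointing down it reaches from about 350 to 975 mm from the base axis. Payload 7.1 kg.
Tool frame: the origin (TCP) lies at the very end of the fingers, on their centre line; the grasp point (between the pads) lies 19 mm behind it; z points along the fingers, y is the line along which they close (so a half turn about z gives the same grasp; the last joint's range is limited). The gripper opens to 88 mm and grips with 3 to 60 N. Pads are 20 mm wide; open, the fingers measure 115 mm over their backs; the gripper's body (75 mm by 178 mm) begins 61 mm behind the grasp point.
Start: joints at [-1.162, 0.423, 1.63, -0, 1.089, -0.019], TCP at [259.309, -568.651, 222.675] pointing down, gripper open.
Joint ranges: [-3, 3], [-0.9, 2.11], [0.09, 2.58], [-1.31, 4.45], [0.11, 2.69], [-2.54, 2.54]. Speed limits (rad/s): [2.39, 2.39, 3.01, 3.14, 3.14, 3.14].

INTERFACE

Orientations are given as [roll, pitch, yaw] about the fixed x, y, z axes, in that order (R = Rz(yaw) Ry(pitch) Rx(roll)).
In Python, from plant import readout, capture, camera_params, env gives the robot as it stands.
- The arm moves only by the tool drive_tool, never from a script. Its argument "moves" is a list that holds one entry, the list of rows, each a list of 7 numbers: the turn, a rotation vector about the tool's x, y, z in units of 2 pi rad (1.0 is 2 pi rad), then the shift along the tool's x, y, z in units of 2 cm (1.0 is 2 cm), then the opening, from 0 (shut) to 1 (fully open). In form: [[[wx, wy, wz, dx, dy, dz, hand], ...]]. A call has 1 to 8 rows; each row shifts and turns the commanded pose from where the row before left it, along the tool's axes as they then stand; what a row does not reach is not made up. A row lasts 1/8 s, in which the tool goes at most 62.5 mm and 10.7 degrees, less where a joint would pass 70% of its speed; a pose out of reach is approached as far as the arm can. A call with a number of a shift or a turn outside -1 to 1 is refused whole. A call with a gripper value outside its range is refused whole. The fingers move at their own pace and stop on an object; the grip force is fixed at half the most. Time passes only in rows, so rows that do not move let the fingers close. It gives the time, the measured TCP pose, the force, the opening and the grip force at its end, in the units of the state.
- readout.read_state(): the state, without advancing time (a new reading comes with each control period).
- capture(name): name is "scene" or "side" or "wrist"; returns the picture (420x560x3 uint8, red, green, blue); there is no depth.
- camera_params(name): a dict with "fx", "fy", "cx", "cy" (pixels), "rvec" (rotation vector, rad) and "tvec" (3), from world to camera coordinates, as OpenCV has them; the wrist camera has in their place "hand_eye" (4x4, takes a point from camera to tool coordinates, whose origin is the TCP and whose axes are the flange's). Camera axes: x right, y down, z forward; pixel columns grow to the right and rows downward; lengths in mm; the calibration is good to about 2 mm. The wrist camera is an equidistant fisheye: a pixel r from the principal point sees the ray r / f radians off the axis. A picture is of the moment at which its call begins: read the wrist's pose just before it. camera_params takes no time and is no camera call.
- env.sign_off(): hands the job in; it is judged then, once.
The state is a dict: "time": time; "joints": joint angles; "joint_velocities": joint speeds; "effort": joint torques, N m; "tcp_pos": TCP position; "eef_rot": TCP orientation; "force": force on the tool from outside, world axes, zero at the start; "ft_torque": the same for the moment, N m; "width": opening from 0.0 (shut) to 1.0 (fully open); "grip_force": force on a finger pad.
Only numpy, scipy, OpenCV 4.12 (cv2) and the standard library are available. Lean on these libraries where they do the work, as an engineer would, in place of code of your own. Each camera call takes 0.05 s, during which the arm holds its last target. There are 200 camera calls.

TASK

Swing the cover of the steel grease pot clear of its mouth and leave it open, then take the brush from its rest, dip the lower half of its bristles into the pot, and dab the bristle tip gently on the floor of the round bearing recess in the aluminium housing held in the small machine vice. Finally lay the brush back in both forks of its rest the same way round as it lay, and leave everything else on the bench where it is.

Things in the scene. Friction and masses are not known exactly. Their poses are not given: they have to be found in the camera images.
- pot: Open round steel grease pot on a flat steel foot (104 x 76 x 6 mm), fixed to the bench: outer diameter 72 mm, inner 62 mm, rim 48 mm and inner floor 11 mm above the bench. Origin on the bench at the pot's axis, z up; its +x points from the axis to the pivot of the swing cover. A similar, slightly lower steel cup without foot or cover stands elsewhere: not that one.
- pot_mouth (a point): Centre of the grease pot's mouth, at rim height. z up.
- pot_pivot (a point): Upright pivot axis of the swing cover, 50 mm from the pot's axis along the pot's +x, at the height of the cover's top face (54.5 mm above the bench). The hub there rises 6 mm more.
- cover (a joint): Angle of the swing cover about its upright pivot, rad; 0 covers the mouth. It grows counter-clockwise seen from above (the pin first moves to the pot's -y) to a stop at 1.9 and stays where left (0.06 N m of friction). Steel disc 72 mm in diameter, 4 mm thick, centre 50 mm from the pivot; the mouth is wholly clear from about 1.5.
- cover_pin (a point): Top of the upright steel pin on the cover, to push it by: 12 mm in diameter, rising 26 mm above the cover's top face (its top is 80.5 mm above the bench), 76 mm from the pivot. At angle 0 it stands 26 mm from the pot's axis, on the far side from the pivot.
- rest: Steel brush rest fixed to the bench: foot 130 x 70 x 10 mm, two upright forks (8 mm thick along x, 40 mm wide) at x = -45 and +45 mm. Each has a notch 24 mm wide between cheeks 12 mm high, notch floor 90 mm above the bench. Origin on the bench midway between the forks, z up, x along the brush lying in it; the brush's head hangs beyond the +x end.
- brush: Loose brush (90 g) lying in the rest: straight wooden handle from x = -110 to +85 mm, 12 mm wide (y), 14 mm high (z); at its +x end the head points straight down: steel ferrule, 11 mm in diameter, then dark bristles. Origin on the handle's underside, midway between the forks as it lies; x along the handle to the head, z up. Grip it across y between the forks.
- brush_tip (a point): Lower end of the bristles, at x = +85 mm, z = -70 mm in the brush's frame. The bristles are 30 mm long and about 15 mm in diameter, and give up to 12 mm upward, with a spring of 0.35 N per mm.
- vice: Grey low machine vice fixed to the bench, foot 100 x 230 mm, jaws closing along y, jaw tops 72 mm above the bench, screw with cross bar at +y. It clamps an aluminium bearing housing, 80 x 78 mm, with a round boss (outer diameter 76 mm, rim 90 mm above the bench) that holds the bearing recess. Origin on the bench under the recess's axis, z up.
- recess (a point): Centre of the floor of the round bearing recess, 76 mm above the bench. The recess is 50 mm in diameter and 14 mm deep, open to the top.
- cup: Bystander: open steel cup, 72 mm in mouth diameter, 42 mm high, loose. Origin at the centre of its underside.
- bearing: Bystander: steel bearing ring, 52 mm outer diameter, 15 mm high, lying flat. Origin at the centre of its underside.
- oiler: Bystander: small grey oil bottle, 36 mm in diameter, 110 mm high. Origin at the centre of its underside.
- nut: Bystander: steel hexagon nut blank, 30 mm across corners, 13 mm high. Origin at the centre of its underside.
- wrench: Bystander: steel wrench lying flat.
- driver: Bystander: screwdriver with a black handle, lying.
There are look-alikes about, which are no part of the job. What is shaped like the rest but green or yellow is not meant.

How it is judged:
By the outcome, as a careful person would: the job done as asked, in the order asked, and still so for the second after the job is handed in, with the robot touching nothing.
It also fails if it takes over 61 s, if anything falls off the work surface, if the arm or the gripper's body presses on something with over 40 N, if the wrist force passes 120 N, or if a joint passes its speed limit or range.

## Working session

There is one attempt and no reset: what is moved stays moved. The work goes in short steps, Python scripts to look and compute and a tool call to move; the robot and the scene stay as the last step left them, time stands still between calls to the robot, and variables do not carry over. Pictures are saved under pics/ and viewed, at most 10 in all, crops included, and the job is handed in when it is done.

Besides the shell and the picture viewer there is one more tool, called after "Call:" by a JSON object that holds its "fn" and its "kwargs". drive_tool: Moves the arm, as the interface text tells. Shifts and turns lie within -1 to 1; 1 stands for 2 cm of shift or 2 pi rad of turn. Its arguments: {"type":"object","properties":{"moves":{"type":"array"}},"required":["moves"]}

```bash
mkdir -p pics; ls; python3 - <<'E'
from plant import readout,capture,camera_params
import cv2,numpy as np
print(readout.read_state())
for n in("scene","side","wrist"):
    print(n,camera_params(n))
a=[capture(n) for n in("scene","side","wrist")]
for n,i in zip(("scene","side","wrist"),a): cv2.imwrite(f"pics/{n}0.png",i[...,::-1])
E
```

```text
pics
{'time': 0.0, 'joints': array([-1.16199558e+00,  4.23842081e-01,  1.63066486e+00,  2.79309724e-06,
        1.08862982e+00, -1.89998168e-02]), 'joint_velocities': array([-0.00046497, -0.00051894,  0.00098373,  0.00040619, -0.00049141,
        0.00017365]), 'effort': array([ 2.37256558e-03, -5.44612527e+01, -2.73663998e+01,  6.45961706e-02,
        2.26832146e-02, -8.82911877e-05]), 'tcp_pos': array([ 259.0981559 , -568.15601225,  221.91081216]), 'eef_rot': array([-3.14004887e+00, -3.18081982e-05,  4.27799247e-01]), 'force': array([0.40828946, 0.88832786, 0.3664672 ]), 'ft_torque': array([-0.0395737 , -0.01047908, -0.01145262]), 'grip_force': 0.0, 'width': 1.0015126841980369}
scene {'fx': 407.24368435872196, 'fy': 407.24368435872196, 'cx': 284.5998112416791, 'cy': 211.20775765590827, 'rvec': array([ 1.81369556,  1.803121  , -0.68475341]), 'tvec': array([  62.91795109, -305.09865854, 1343.70836726])}
side {'fx': 533.2914581090705, 'fy': 533.2914581090705, 'cx': 274.3314639337305, 'cy': 206.93309332603843, 'rvec': array([ 0.33266243, -2.69319108,  1.33476449]), 'tvec': array([ 439.74068756,  200.25309359, 1186.01751177])}
wrist {'fx': 325.19226210127806, 'fy': 325.19226210127806, 'cx': 283.1548022642738, 'cy': 201.8233257256345, 'hand_eye': array([[-5.68734034e-04, -9.62690484e-01, -2.70604339e-01,
         7.45717733e+01],
       [ 9.99999640e-01, -3.76990072e-04, -7.60553487e-04,
        -6.66246649e-02],
       [ 6.30162455e-04, -2.70604674e-01,  9.62690352e-01,
        -1.62166008e+02],
       [ 0.00000000e+00,  0.00000000e+00,  0.00000000e+00,
         1.00000000e+00]])}
```

View pics/scene0.png

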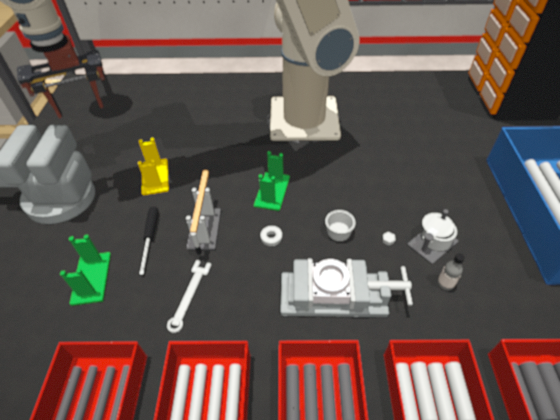

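View pics/side0.png

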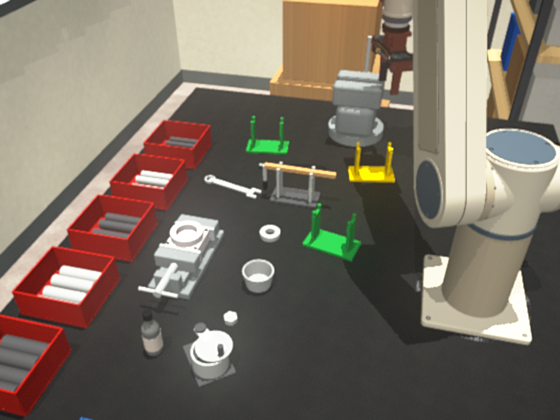

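The scene view shows the following:
- The bare-steel rest with the brush is at (203,215).
- Its look-alikes are green at (88,270) and (272,182), and yellow at (152,168).
- The pot with cover and foot is at (437,235). Its look-alike cup is at (340,225).
- The vice is at (332,285).

In the side view the rest is at (295,185), the pot at (212,352), the cup at (258,276) and the vice at (187,240). I choose the grey rest, the footed pot and the vice, and check them with a close crop.

```bash
cat > h.py <<'E'
import numpy as np,cv2
from scipy.spatial.transform import Rotation as R
from plant import readout,capture,camera_params
def ray(n,uv,st=None):
    p=camera_params(n);x=(uv[0]-p['cx'])/p['fx'];y=(uv[1]-p['cy'])/p['fy']
    if n=='wrist':
        r=np.hypot(x,y);d=np.array([x/r*np.sin(r),y/r*np.sin(r),np.cos(r)]) if r>0 else np.array([0,0,1.])
        H=p['hand_eye'];T=R.from_euler('xyz',st['eef_rot']).as_matrix()
        return T@H[:3,3]+st['tcp_pos'],T@H[:3,:3]@d
    M=cv2.Rodrigues(p['rvec'])[0];d=np.array([x,y,1.]);return -M.T@p['tvec'],M.T@(d/np.linalg.norm(d))
def plane(r,z): o,d=r;return o+d*(z-o[2])/d[2]
def tri(*rs):
    A=0;b=0
    for o,d in rs: P=np.eye(3)-np.outer(d,d)/(d@d);A=A+P;b=b+P@o
    X=np.linalg.solve(A,b)
    return X,[np.linalg.norm(np.cross(X-o,d))/np.linalg.norm(d) for o,d in rs]
def proj(n,X,st=None):
    p=camera_params(n)
    if n=='wrist':
        H=p['hand_eye'];T=R.from_euler('xyz',st['eef_rot']).as_matrix()
        c=H[:3,:3].T@(T.T@(np.array(X,float)-st['tcp_pos'])-H[:3,3]);r=np.arctan2(np.hypot(c[0],c[1]),c[2]);k=r/np.hypot(c[0],c[1])
        return np.array([p['cx']+p['fx']*c[0]*k,p['cy']+p['fy']*c[1]*k])
    c=cv2.Rodrigues(p['rvec'])[0]@np.array(X,float)+p['tvec']
    return np.array([p['cx']+p['fx']*c[0]/c[2],p['cy']+p['fy']*c[1]/c[2]])
def crop(f,x,y,w,h,s): return cv2.resize(cv2.imread(f)[y:y+h,x:x+w],None,fx=s,fy=s,interpolation=cv2.INTER_CUBIC)
E
python3 - <<'E'
from h import *
s,d='pics/scene0.png','pics/side0.png'
a=np.hstack([crop(s,400,200,80,60,5),crop(d,170,310,80,60,5)])
b=np.hstack([crop(s,165,165,80,60,5)*0+crop(s,160,165,80,100,3)[:300,:240].copy().__class__((300,400,3),np.uint8)*0 if 0 else cv2.resize(cv2.imread(s)[165:265,150:250],(400,300)),crop(d,250,150,100,75,4)])
cv2.imwrite('pics/c1.png',np.vstack([a,b]))
for n,u in [('pot',(437,235)),('rest',(203,228)),('vice',(330,275)),('cup',(340,225))]:print(n,plane(ray('scene',u),40))
for n,u in [('pot',(212,352)),('rest',(295,190)),('vice',(187,235)),('cup',(258,276))]:print(n,plane(ray('side',u),40))
E
```

```text
pot [517.57927208 300.21379185  40.        ]
rest [ 490.46475162 -262.56427274   40.        ]
vice [626.70171376  36.79525258  40.        ]
cup [484.49887749  71.89771978  40.        ]
pot [498.2206228  309.08861215  40.        ]
rest [ 459.90894491 -252.53209629   40.        ]
vice [674.77533914  -5.18332497  40.        ]
cup [468.22336711  89.42483122  40.        ]
```

View pics/c1.png

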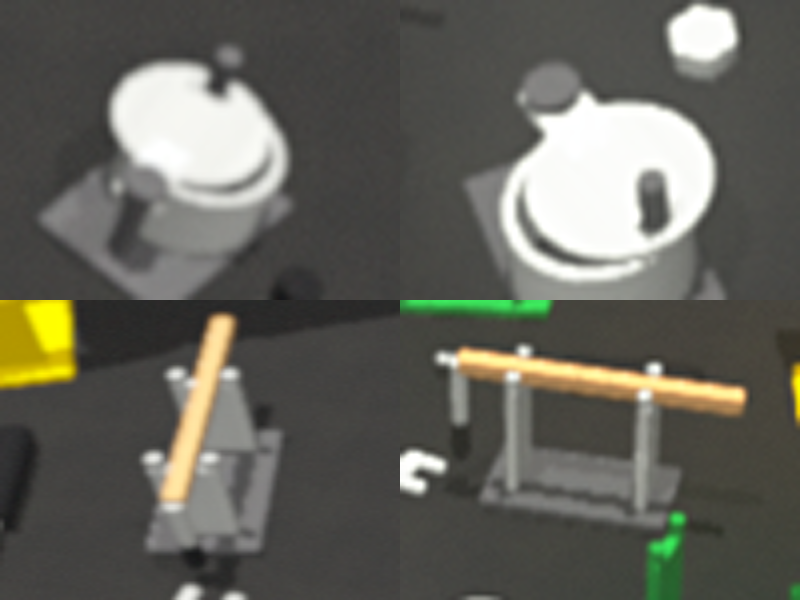

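The crop confirms all three targets. The footed pot has its pin top at scene (445.5,210) and side (220,345). Its hub is at scene (429.5,236) and side (200,326). The bare-steel rest holds the brush with the head towards the camera in the scene view. The cover stands roughly over the mouth.

```bash
python3 - <<'E'
from h import *
S=lambda u:ray('scene',u);D=lambda u:ray('side',u)
P,e=tri(S((445.2,210)),D((220,345.2)));print('pin',P,e)
H,e=tri(S((429.6,235.6)),D((200,326)));print('hub',H,e)
ends={}
for n,b in(('scene',(160,160,90,90)),('side',(240,145,110,60))):
    im=cv2.imread(f'pics/{n}0.png');h=cv2.cvtColor(im,cv2.COLOR_BGR2HSV);x,y,w,hh=b
    m=np.zeros(h.shape[:2],np.uint8);m[y:y+hh,x:x+w]=cv2.inRange(h,(8,60,90),(22,200,255))[y:y+hh,x:x+w]
    c=max(cv2.findContours(m,0,1)[0],key=cv2.contourArea);r=cv2.minAreaRect(c);bx=cv2.boxPoints(r);print(n,r,cv2.contourArea(c))
    v=np.array([bx[1]-bx[0],bx[2]-bx[1]]);l=v[np.argmax(np.linalg.norm(v,axis=1))]/2
    e=[np.array(r[0])+l,np.array(r[0])-l];k=1 if n=='scene' else 0
    e.sort(key=lambda q:q[k]*(1 if n=='scene' else -1));ends[n]=e;print(e)
for i,nm in enumerate(('tail','head')):print(nm,tri(S(ends['scene'][i]),D(ends['side'][i])))
# vice recess: bright ring fit
for n,b in(('scene',(300,250,60,50)),('side',(160,210,60,45))):
    im=cv2.imread(f'pics/{n}0.png');x,y,w,hh=b
    cv2.imwrite(f'pics/v_{n}.png',crop(f'pics/{n}0.png',x,y,w,hh,6))
a=np.hstack([cv2.copyMakeBorder(cv2.imread(f'pics/v_{n}.png'),0,300-cv2.imread(f'pics/v_{n}.png').shape[0],0,0,0) for n in('scene','side')])
cv2.imwrite('pics/v.png',a)
E
```

```text
pin [474.90059724 319.56018514  80.96879604] [np.float64(0.6015451993007364), np.float64(0.6015451993007576)]
hub [535.22301186 272.17556516  61.8793028 ] [np.float64(0.8100353638541467), np.float64(0.8100353638542178)]
scene ((199.04713439941406, 200.22982788085938), (8.147476196289062, 63.9886589050293), 12.380758285522461) 400.0
[array([205.9069519 , 168.97955322]), array([192.18731689, 231.48010254])]
side ((299.8699951171875, 169.91000366210938), (73.2562484741211, 8.061017036437988), 8.130102157592773) 476.0
[array([336.12997437, 175.08999634]), array([263.61001587, 164.73001099])]
tail (array([ 350.98639081, -261.59725251,  102.52833988]), [np.float64(2.6870853290051615), np.float64(2.68708532900539)])
head (array([ 549.99546516, -268.2460311 ,   99.59839875]), [np.float64(1.9308167034829726), np.float64(1.9308167034829773)])
```

View pics/v.png

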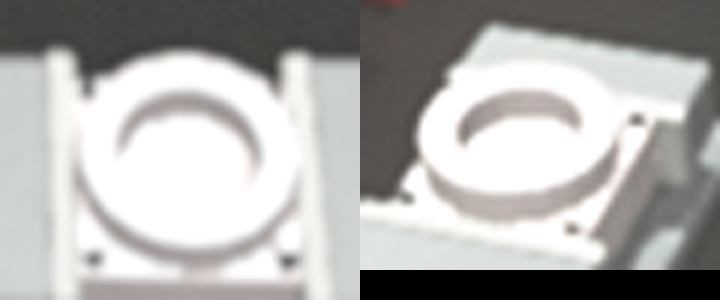

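The pin comes out at z=81 (text 80.5) and the hub at 61.9 (60.5), with 76.7 mm between them (76). The brush is 199 mm long (195). The recess shows at scene about (331,275). Next I move over the rest for close looks on the way to the pot.

Call:
{"fn": "drive_tool", "kwargs": {"moves": [[[0,0,0.0227,0,0,0,1],[0,0,0.0227,0,0,0,1],[0,0,0.0227,0,0,0,1],[0,0,0,0.5,-1,0,1],[0,0,0,0.5,-1,0,1],[0,0,0,0.5,-1,0,1],[0,0,0,0.5,-1,0,1],[0,0,0,0.5,-1,0,1]]]}}

```text
time: 1.15
tcp_pos: [310.2, -467.0, 222.8]
eef_rot: [3.141, -0.0, 0.001]
force: [0.2, 0.6, 0.6]
width: 1.001
grip_force: 0.0
```

Call:
{"fn": "drive_tool", "kwargs": {"moves": [[[0,0,0,0.5,-1,0,0.3],[0,0,0,0.5,-1,0,0.3],[0,0,0,0.5,-1,0,0.3],[0,0,0,0.5,-1,0,0.3],[0,0,0,0.5,-1,0,0.3],[0,0,0,0.5,-1,0,0.3],[0,0,0,0.5,-1,0,0.3],[0,0,0,0,0,0,0.3]]]}}

```text
time: 2.15
tcp_pos: [379.9, -327.2, 222.7]
eef_rot: [-3.142, 0.0, 0.002]
force: [-0.0, 0.2, 0.3]
width: 0.3
grip_force: 0.0
```

```bash
cat > shot.py <<'E'
import sys,pickle
from h import *
n=sys.argv[1];st=readout.read_state();im=capture('wrist');cv2.imwrite(f'pics/{n}.png',im[...,::-1]);pickle.dump(st,open(f'pics/{n}.pkl','wb'))
E
python3 shot.py w1
```

Call:
{"fn": "drive_tool", "kwargs": {"moves": [[[0,0,0,0,-1,0,0.3],[0,0,0,0,-1,0,0.3],[0,0,0,0,-1,0,0.3],[0,0,0,0,-1,0,0.3],[0,0,0,0,-1,0,0.3],[0,0,0,0,-1,0,0.3],[0,0,0,0,0,0,0.3]]]}}

```text
time: 3.08
tcp_pos: [379.2, -207.3, 222.7]
eef_rot: [-3.142, 0.0, 0.002]
force: [0.4, 0.4, -0.2]
width: 0.303
grip_force: 0.0
```

```bash
python3 shot.py w2; python3 - <<'E'
from h import *
import pickle
a=np.hstack([cv2.imread(f'pics/{n}.png') for n in('w1','w2')]);cv2.imwrite('pics/w12.png',cv2.resize(a,(800,300)))
E
```

```text
(no output)
```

View pics/w12.png

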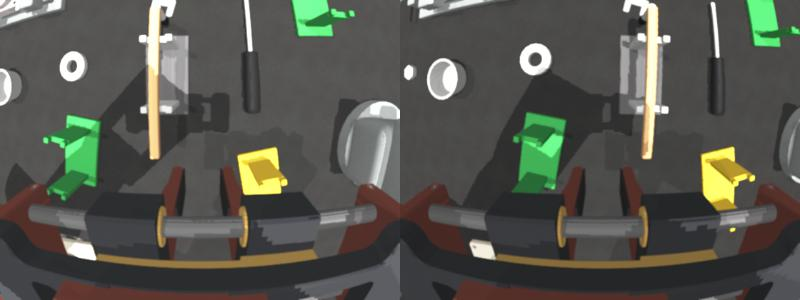

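The wrist views show the brush at full-image columns of about 215 (w1) and 345 (w2), with its tail near row 215. Neither the forks nor the brush are disturbed. Next I triangulate the handle and carry on towards the pot.

```bash
python3 - <<'E'
from h import *
import pickle
L=[];T=[]
for n in('w1','w2'):
    st=pickle.load(open(f'pics/{n}.pkl','rb'));im=cv2.imread(f'pics/{n}.png');h=cv2.cvtColor(im,cv2.COLOR_BGR2HSV)
    m=cv2.inRange(h,(8,50,90),(22,200,255));m[235:]=0
    c=max(cv2.findContours(m,0,1)[0],key=cv2.contourArea).reshape(-1,2)
    print(n,c.min(0),c.max(0))
    rows=np.arange(max(c[:,1].min()+5,5),c[:,1].max()-5,10);mid=[]
    for r in rows:
        x=np.where(m[r])[0];x=x[(x>c[:,0].min()-1)&(x<c[:,0].max()+1)];mid.append((x.min(),x.max(),r))
    for z in(97,):
        P=np.array([plane(ray('wrist',((a+b)/2,r),st),z)[:2] for a,b,r in mid]);k=np.polyfit(P[:,0],P[:,1],1)
        print('slope',k,'y@461',np.polyval(k,461),'width',np.median([np.linalg.norm(plane(ray('wrist',(a-.5,r),st),z)-plane(ray('wrist',(b+.5,r),st),z)) for a,b,r in mid]))
    b=c[c[:,1]>=c[:,1].max()-1].mean(0);t=c[c[:,1]<=c[:,1].min()+1].mean(0);L.append((st,b,t))
    print('tail97',plane(ray('wrist',b,st),97),'head97',plane(ray('wrist',t,st),97))
print('tail',tri(*[ray('wrist',b,s) for s,b,t in L]));print('head',tri(*[ray('wrist',t,s) for s,b,t in L]))
E
```

```text
w1 [207  11] [225 223]
slope [-2.48441824e-02 -2.54685928e+02] y@461 -266.13909566949496 width 15.47252176509898
tail97 [ 352.4988879 -262.833744    97.       ] head97 [ 548.83901886 -273.50870966   97.        ]
w2 [337  11] [357 223]
slope [ 2.84505116e-02 -2.75991890e+02] y@461 -262.8762045163385 width 2.735827496663823
tail97 [ 352.15737166 -265.52303513   97.        ] head97 [ 548.39188259 -262.95544224   97.        ]
tail (array([ 354.55950043, -264.22641452,  103.31149299]), [np.float64(0.16440982854891165), np.float64(0.16440982854883035)])
head (array([ 557.73001601, -268.37243051,   69.23691057]), [np.float64(0.20257904593216847), np.float64(0.20257904593204412)])
```

Call:
{"fn": "drive_tool", "kwargs": {"moves": [[[0,0,0,0.1,-1,0,0.3],[0,0,0,0.1,-1,0,0.3],[0,0,0,0.1,-1,0,0.3],[0,0,0,0.1,-1,0,0.3],[0,0,0,0.1,-1,0,0.3],[0,0,0,0.1,-1,0,0.3],[0,0,0,0.1,-1,0,0.3],[0,0,0,0.1,-1,0,0.3]]]}}

```text
time: 4.12
tcp_pos: [395.9, -48.5, 222.8]
eef_rot: [3.141, -0.001, -0.001]
force: [-0.3, -0.4, -0.6]
width: 0.299
grip_force: 0.0
```

Call:
{"fn": "drive_tool", "kwargs": {"moves": [[[0,0,0,0.1,-1,0,0.3],[0,0,0,0.1,-1,0,0.3],[0,0,0,0.1,-1,0,0.3],[0,0,0,0.1,-1,0,0.3],[0,0,0,0.1,-1,0,0.3],[0,0,0,0.1,-1,0,0.3],[0,0,0,0.1,-1,0,0.3],[0,0,0,0,0,0,0.3]]]}}

```text
time: 5.12
tcp_pos: [410.0, 91.8, 222.7]
eef_rot: [3.142, -0.0, 0.001]
force: [0.3, -0.7, -0.8]
width: 0.296
grip_force: 0.0
```

```bash
python3 shot.py w3
```

Call:
{"fn": "drive_tool", "kwargs": {"moves": [[[0,0,0,0.1,-1,0,0.23],[0,0,0,0.1,-1,0,0.23],[0,0,0,0.1,-1,0,0.23],[0,0,0,0.1,-1,0,0.23],[0,0,0,0.1,-1,0,0.23],[0,0,0,0.1,-1,0,0.23],[0,0,0,0.1,-1,0,0.23],[0,0,0,0,0,0,0.23]]]}}

```text
time: 6.18
tcp_pos: [423.7, 232.3, 222.7]
eef_rot: [-3.142, -0.0, 0.001]
force: [-0.9, 0.0, -0.1]
width: 0.23
grip_force: 0.0
```

```bash
python3 shot.py w4; python3 - <<'E'
from h import *
import pickle
for n in('w3','w4'):
    st=pickle.load(open(f'pics/{n}.pkl','rb'));print(st['tcp_pos'],[ (k,proj('wrist',v,st)) for k,v in dict(pin=(474.9,319.6,81),hub=(535.2,272.2,60.5),pot=(496,303,48),rec=(640,10,90)).items()])
a=np.vstack([np.hstack([cv2.imread(f'pics/{n}.png')[0:230] for n in('w3','w4')])]);cv2.imwrite('pics/w34.png',cv2.resize(a,(800,164*1)) if 0 else cv2.resize(a,(800,int(230*800/1120))))
E
```

```text
[409.9830095   91.75651468 222.72345237] [('pin', array([ 72.68391473, 133.98887238])), ('hub', array([115.54577071,  74.31178079])), ('pot', array([ 98.96030057, 112.21340164])), ('rec', array([369.95435667, -39.82330318]))]
[423.67920608 232.29368694 222.65122925] [('pin', array([192.41329301, 139.1075608 ])), ('hub', array([243.23562188,  76.28912525])), ('pot', array([215.65522491, 115.94454186])), ('rec', array([493.84627213,  -2.37738732]))]
```

View pics/w34.png

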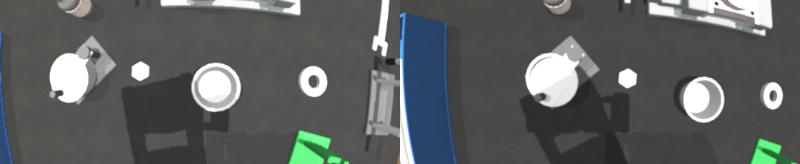

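The pin at w4 (195,136) and w3 (73,133) agrees with the projected triangulation. Hub, pot and cup are clearly told apart. Now I lower the half-open fingers around the pin.

Call:
{"fn": "drive_tool", "kwargs": {"moves": [[[0,0,0,0.43,-0.73,0.5,0.23],[0,0,0,0.43,-0.73,0.5,0.23],[0,0,0,0.43,-0.73,0.5,0.23],[0,0,0,0.43,-0.73,0.5,0.23],[0,0,0,0.43,-0.73,0.5,0.23],[0,0,0,0.43,-0.73,0.5,0.23],[0,0,0,0,0,1,0.25],[0,0,0,0,0,0,0.25]]]}}

```text
time: 7.22
tcp_pos: [474.2, 318.8, 141.0]
eef_rot: [3.14, 0.003, 0.0]
force: [-0.3, 0.1, -0.3]
width: 0.25
grip_force: 0.0
```

```bash
python3 shot.py w5; python3 - <<'E'
from h import *
import pickle
st=pickle.load(open('pics/w5.pkl','rb'));print(st['tcp_pos'],proj('wrist',(474.9,319.6,81),st),proj('wrist',(474.9,319.6,60),st))
cv2.imwrite('pics/w5c.png',cv2.resize(cv2.imread('pics/w5.png')[20:320,130:430],None,fx=2,fy=2))
E
```

```text
[474.20254146 318.82406091 141.00837122] [282.53610695 216.70167858] [282.5602899  208.17250052]
```

View pics/w5c.png

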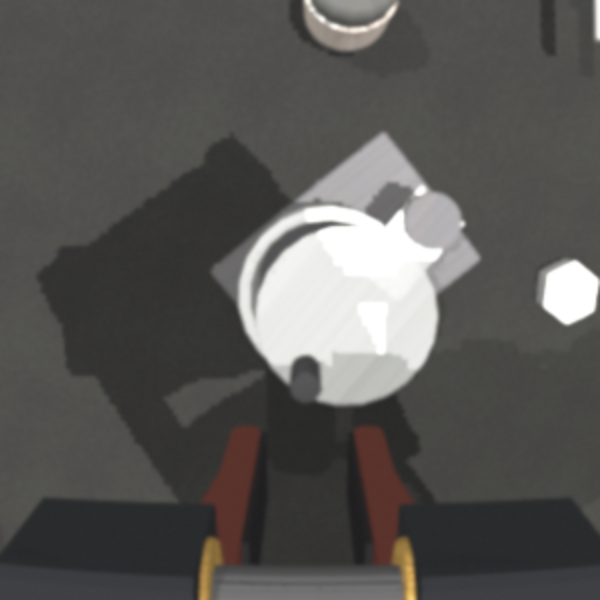

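The pin lies at w5 full-image (282,212), between the two fingers as predicted. The foot's long side gives pot +x at about -51 deg, so the cover already stands about 0.2 rad open. I descend, then sweep along the arc to about 1.7 rad.

Call:
{"fn": "drive_tool", "kwargs": {"moves": [[[0,0,0,0.07,0,0.96,0.25],[0,0,0,0,0,0.96,0.25],[0,0,0,0,0,0.96,0.25],[0,0,0,0,0,0.96,0.25],[0,0,0,0,0,0,0.25]]]}}

```text
time: 7.9
tcp_pos: [475.2, 318.2, 63.8]
eef_rot: [3.14, 0.003, -0.0]
force: [0.2, 0.3, -0.1]
width: 0.249
grip_force: 0.0
```

Call:
{"fn": "drive_tool", "kwargs": {"moves": [[[0,0,0,-0.22,0.62,0,0.25],[0,0,0,-0.35,0.7,0,0.25],[0,0,0,-0.2,0.75,0,0.25],[0,0,0,-0.03,0.75,0,0.25],[0,0,0,0.1,0.75,0,0.25],[0,0,0,0.27,0.7,0,0.25],[0,0,0,0.4,0.6,0,0.25],[0,0,0,0.38,0.45,0,0.25]]]}}

```text
time: 8.9
tcp_pos: [484.3, 211.7, 65.9]
eef_rot: [-3.142, -0.0, -0.001]
force: [-0.7, 2.0, 0.0]
width: 0.25
grip_force: 0.6
```

Call:
{"fn": "drive_tool", "kwargs": {"moves": [[[0,0,0,0,0,0,0.25],[0,0,0,0,0,-1,0.25],[0,0,0,0,0,-1,0.25],[0,0,0,0,0,-1,0.25],[0,0,0,0,0,-1,0.25],[0,0,0,0,0,-1,0.25],[0,0,0,0,0,-1,0.25],[0,0,0,0,0,0,0.25]]]}}

```text
time: 9.9
tcp_pos: [484.3, 213.2, 187.1]
eef_rot: [-3.14, -0.003, 0.0]
force: [0.3, -0.4, -0.4]
width: 0.249
grip_force: 0.0
```

```bash
python3 shot.py w6; python3 - <<'E'
from h import *
import pickle
st=pickle.load(open('pics/w6.pkl','rb'));print(st['tcp_pos'])
cv2.imwrite('pics/w6c.png',cv2.resize(cv2.imread('pics/w6.png')[0:250,80:400],None,fx=2.4,fy=2.4))
E
```

```text
[484.2805065  213.1693446  187.08968328]
```

View pics/w6c.png

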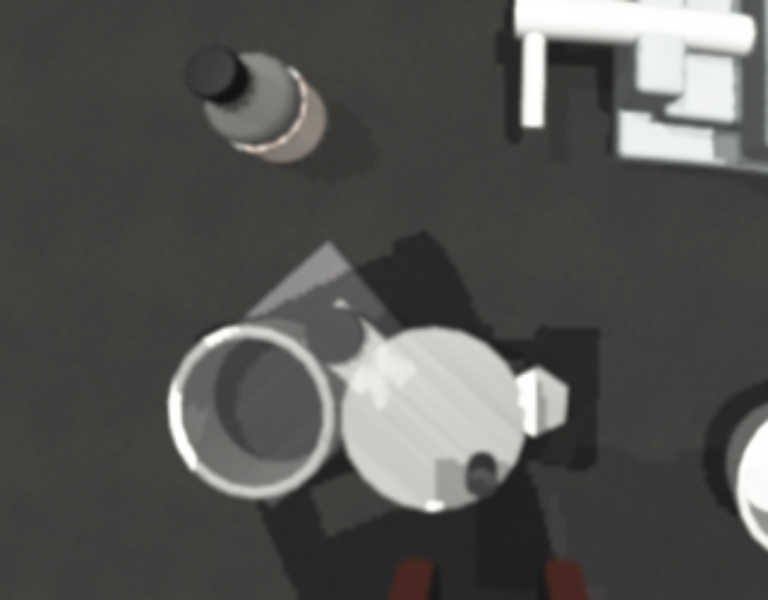

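The mouth is wholly clear: its rim centre is at crop (252,410), the cover disc stands beside it with its pin at crop (482,470), and the nut and oiler are untouched. Next I pass over the vice, measuring the recess from two places, on the way to the brush.

Call:
{"fn": "drive_tool", "kwargs": {"moves": [[[0,0,0,0.5,1,-0.1,0.4],[0,0,0,0.5,1,-0.1,0.4],[0,0,0,0.5,1,-0.1,0.4],[0,0,0,0.5,1,-0.1,0.4],[0,0,0,0.5,1,-0.1,0.4],[0,0,0,0.5,1,-0.1,0.4],[0,0,0,0.5,1,-0.1,0.4],[0,0,0,0.5,1,-0.1,0.4]]]}}

```text
time: 10.95
tcp_pos: [563.1, 51.8, 200.7]
eef_rot: [3.141, 0.002, 0.0]
force: [-0.7, 0.2, 0.8]
width: 0.402
grip_force: 0.0
```

Call:
{"fn": "drive_tool", "kwargs": {"moves": [[[0,0,0,0.5,0,0,0.4],[0,0,0,0.5,0,0,0.4],[0,0,0,0,0,0,0.4]]]}}

```text
time: 11.32
tcp_pos: [584.0, 53.1, 201.6]
eef_rot: [-3.141, -0.0, 0.0]
force: [0.1, 0.2, 0.4]
width: 0.403
grip_force: 0.0
```

```bash
python3 shot.py w7
```

Call:
{"fn": "drive_tool", "kwargs": {"moves": [[[0,0,0,0,1,0,0.4],[0,0,0,0,1,0,0.4],[0,0,0,0,1,0,0.4],[0,0,0,0,1,0,0.4],[0,0,0,0,1,0,0.4],[0,0,0,0,0,0,0.4]]]}}

```text
time: 12.12
tcp_pos: [583.4, -49.2, 201.9]
eef_rot: [3.142, -0.0, -0.002]
force: [-0.1, -0.7, -0.1]
width: 0.4
grip_force: 0.0
```

```bash
python3 shot.py w8; python3 - <<'E'
from h import *
import pickle
st=pickle.load(open('pics/w6.pkl','rb'));r=plane(ray('wrist',(185,170.8),st),48);print('pot',r)
for e in [(150,170.8),(220,170.8),(185,134.6),(185,207.5)]:print(plane(ray('wrist',e,st),48))
a=np.hstack([cv2.imread(f'pics/{n}.png')[0:220] for n in('w7','w8')]);cv2.imwrite('pics/w78.png',cv2.resize(a,None,fx=800/1120,fy=800/1120))
for n in('w7','w8'):print(pickle.load(open(f'pics/{n}.pkl','rb'))['tcp_pos'])
E
```

```text
pot [505.61144514 309.01677215  48.        ]
[506.44625013 346.46340572  48.        ]
[505.06115299 273.97230344  48.        ]
[540.74150546 307.16597498  48.        ]
[468.4987007  311.83348176  48.        ]
[583.99844955  53.14569567 201.63254343]
[583.36078212 -49.1861209  201.89588846]
```

View pics/w78.png

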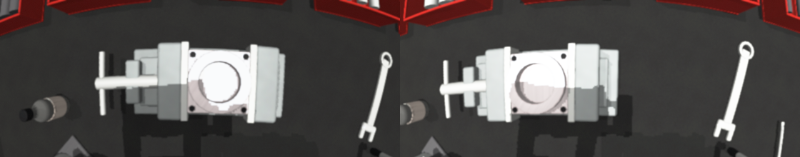

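The recess shows at w7 about (305,115) and w8 about (756-560,115), in the middle of the four-bolt housing. The pot rim measures 72.4 mm (72) at (505,310). Next I fit the recess circle numerically and move on to the brush.

```bash
python3 - <<'E'
from h import *
import pickle
C=[]
for n,g in(('w7',(305,115)),('w8',(198,115))):
    st=pickle.load(open(f'pics/{n}.pkl','rb'));im=cv2.imread(f'pics/{n}.png',0)
    x0,y0=g[0]-60,g[1]-60;c=cv2.resize(im[y0:y0+120,x0:x0+120],None,fx=4,fy=4,interpolation=cv2.INTER_CUBIC)
    c=cv2.GaussianBlur(c,(7,7),0)
    for lo,hi,nm in((95,135,'in'),(150,195,'out')):
        h=cv2.HoughCircles(c,cv2.HOUGH_GRADIENT,1,10,param1=60,param2=18,minRadius=lo,maxRadius=hi)
        for q in ([] if h is None else h[0][:4]):
            u=(q[0]/4+x0-.375,q[1]/4+y0-.375);s=' '.join('%d:%s'%(z,np.round(plane(ray('wrist',u,st),z)[:2],1)) for z in(76,90));print(n,nm,np.round(u,1),round(q[2]/4,1),s)
# other views
for n,u in(('scene',(331.1,276.2-1.5)),('side',(186.2,233))):print(n,plane(ray(n,u),90))
for n in('scene','side'):
    im=cv2.imread(f'pics/{n}0.png',0)
E
```

```text
w7 in [307.8 115. ] 28.9 76:[656.5  32.1] 90:[656.6  33.1]
w7 in [304.8 113.8] 28.0 76:[657.6  34.7] 90:[657.7  35.7]
w7 in [307. 112.] 31.9 76:[659.2  32.8] 90:[659.2  33.8]
w7 in [304.5 116.8] 30.0 76:[655.  35.] 90:[655.1  35.8]
w7 out [291.2 115. ] 45.3 76:[656.4  46.6] 90:[656.5  46.9]
w7 out [296.2 106.5] 39.4 76:[664.   42.2] 90:[663.7  42.8]
w7 out [311.8 106.2] 38.0 76:[664.4  28.6] 90:[664.1  29.8]
w7 out [312.  102.5] 39.3 76:[667.7  28.4] 90:[667.2  29.7]
w8 in [191. 118.] 30.3 76:[655.4  34. ] 90:[655.5  30. ]
w8 in [188.2 117.2] 27.9 76:[656.2  36.6] 90:[656.3  32.4]
w8 in [194.8 115.5] 27.7 76:[657.5  30.4] 90:[657.5  26.5]
w8 in [199.2 118.5] 33.0 76:[654.6  26.2] 90:[654.7  22.6]
w8 out [189.  115.8] 43.6 76:[657.5  35.8] 90:[657.5  31.7]
w8 out [185.5 114.8] 44.5 76:[658.6  39.1] 90:[658.6  34.9]
w8 out [183.5 113. ] 47.0 76:[660.3  41. ] 90:[660.2  36.6]
w8 out [186.  117.8] 47.0 76:[655.9  38.8] 90:[656.   34.5]
scene [657.30799229  33.08297076  90.        ]
side [651.9531454   42.72478917  90.        ]
```

Call:
{"fn": "drive_tool", "kwargs": {"moves": [[[0,0,0,-0.75,1,0,0.4],[0,0,0,-0.75,1,0,0.4],[0,0,0,-0.75,1,0,0.4],[0,0,0,-0.75,1,0,0.4],[0,0,0,-0.75,1,0,0.4],[0,0,0,-0.75,1,0,0.4],[0,0,0,-0.75,1,0,0.4],[0,0,0,-0.75,1,0,0.4]]]}}

```text
time: 13.18
tcp_pos: [461.9, -207.9, 201.9]
eef_rot: [-3.142, 0.0, 0.001]
force: [-0.3, 0.3, 0.2]
width: 0.398
grip_force: 0.0
```

Call:
{"fn": "drive_tool", "kwargs": {"moves": [[[0,0,0,-0.15,1,0,0.4],[0,0,0,-0.15,1,0,0.4],[0,0,0,-0.15,0.8,0,0.4],[0,0,0,0,0,0,0.4]]]}}

```text
time: 13.68
tcp_pos: [454.1, -264.4, 201.8]
eef_rot: [-3.142, 0.0, -0.001]
force: [0.8, 0.9, -1.1]
width: 0.4
grip_force: 0.0
```

```bash
python3 shot.py w9; python3 - <<'E'
from h import *
import pickle
st=pickle.load(open('pics/w9.pkl','rb'));print(st['tcp_pos'],st['eef_rot'])
im=cv2.imread('pics/w9.png');h=cv2.cvtColor(im,cv2.COLOR_BGR2HSV);m=cv2.inRange(h,(8,50,60),(22,220,255));m[260:]=0
n,l,s,c=cv2.connectedComponentsWithStats(m)
for k in range(1,n):
    if s[k][4]>150:print(s[k])
k=1+np.argmax(s[1:,4])
P=[]
for r in range(s[k][1]+4,s[k][1]+s[k][3]-3,12):
    x=np.where(l[r]==k)[0];a,b=[plane(ray('wrist',(q,r),st),104) for q in(x.min()-.5,x.max()+.5)];P.append([(a[0]+b[0])/2,(a[1]+b[1])/2,a[1]-b[1]])
P=np.array(P);print(np.round(P,1));print(np.polyfit(P[:,0],P[:,1],1))
E
```

```text
[ 454.06091816 -264.36560859  201.78036279] [-3.14152007e+00  8.93545379e-05 -1.48785832e-03]
[ 277   87   20  173 1481]
[[ 545.9 -261.6    2.4]
 [ 536.3 -261.6    2.4]
 [ 526.7 -261.1    1.6]
 [ 517.1 -261.1    1.6]
 [ 507.4 -261.5    0.8]
 [ 497.7 -266.7   12.8]
 [ 488.  -266.7   12.9]
 [ 478.1 -266.7   13. ]
 [ 468.  -266.3   14. ]
 [ 457.8 -265.8   13.3]
 [ 447.4 -266.3   12.6]
 [ 436.8 -265.4   12.7]
 [ 425.8 -259.8    1.7]
 [ 414.6 -259.3    2.6]]
[ 8.68566823e-03 -2.67743472e+02]
```

The measurements agree: the brush origin is about (463.5,-266), its yaw about -0.018, and its top at 104. The recess is about (656.5,33). Next I align, descend and grip.

Call:
{"fn": "drive_tool", "kwargs": {"moves": [[[0,0,0.003,0,0,0,0.4],[0,0,0,0.47,0.08,0.9,0.4],[0,0,0,0,0,1,0.4],[0,0,0,0,0,1,0.4],[0,0,0,0,0,1,0.4],[0,0,0,0,0,0,0.4]]]}}

```text
time: 14.48
tcp_pos: [462.9, -264.1, 122.7]
eef_rot: [-3.14, 0.003, -0.019]
force: [0.8, -0.0, 0.5]
width: 0.402
grip_force: 0.0
```

Call:
{"fn": "drive_tool", "kwargs": {"moves": [[[0,0,0,0,0,0.8,0.4],[0,0,0,0,0,0.8,0.4],[0,0,0,0,0,0.7,0.4],[0,0,0,0,0,0,0.2],[0,0,0,0,0,0,0.05],[0,0,0,0,0,0,0.05],[0,0,0,0,0,0,0.05]]]}}

```text
time: 15.35
tcp_pos: [463.9, -265.4, 78.3]
eef_rot: [3.141, -0.001, -0.019]
force: [0.3, -0.2, 0.2]
width: 0.133
grip_force: 30.0
```

The grip closed on 11.7 mm (handle 12). Now I lift and carry to the pot.

Call:
{"fn": "drive_tool", "kwargs": {"moves": [[[0,0,0,0,0,-0.6,0.05],[0,0,0,0,0,-1,0.05],[0,0,0,0,0,-1,0.05],[0,0,0,0,0,-1,0.05],[0,0,0,0,0,-0.6,0.05],[0,0,0,0,-0.5,0,0.05],[0,0,0,-0.1,-1,0,0.05],[0,0,0,-0.1,-1,0,0.05]]]}}

```text
time: 16.35
tcp_pos: [459.7, -213.2, 161.0]
eef_rot: [-3.141, 0.002, -0.019]
force: [-0.2, -0.6, -0.5]
width: 0.13
grip_force: 30.0
```

Call:
{"fn": "drive_tool", "kwargs": {"moves": [[[0,0,0,-0.1,-1,0,0.05],[0,0,0,-0.1,-1,0,0.05],[0,0,0,-0.1,-1,0,0.05],[0,0,0,-0.1,-1,0,0.05],[0,0,0,-0.1,-1,0,0.05],[0,0,0,-0.1,-1,0,0.05],[0,0,0,-0.1,-1,0,0.05],[0,0,0,-0.1,-1,0,0.05]]]}}

```text
time: 17.35
tcp_pos: [447.5, -53.6, 161.9]
eef_rot: [-3.142, -0.0, -0.019]
force: [0.8, -0.1, -1.8]
width: 0.131
grip_force: 30.0
```

Call:
{"fn": "drive_tool", "kwargs": {"moves": [[[0,0,0,-0.1,-1,0,0.05],[0,0,0,-0.1,-1,0,0.05],[0,0,0,-0.1,-1,0,0.05],[0,0,0,-0.1,-1,0,0.05],[0,0,0,-0.1,-1,0,0.05],[0,0,0,-0.1,-1,0,0.05],[0,0,0,-0.1,-1,0,0.05],[0,0,0,-0.1,-1,0,0.05]]]}}

```text
time: 18.35
tcp_pos: [434.3, 106.6, 162.0]
eef_rot: [-3.142, -0.0, -0.019]
force: [0.1, 0.2, -0.7]
width: 0.134
grip_force: 30.0
```

Call:
{"fn": "drive_tool", "kwargs": {"moves": [[[0,0,0,-0.1,-1,0,0.05],[0,0,0,-0.1,-1,0,0.05],[0,0,0,-0.1,-1,0,0.05],[0,0,0,-0.1,-1,0,0.05],[0,0,0,-0.1,-1,0,0.05],[0,0,0,-0.1,-1,0,0.05],[0,0,0,-0.1,-1,0,0.05],[0,0,0,-0.1,-1,0,0.05]]]}}

```text
time: 19.35
tcp_pos: [421.2, 266.9, 161.9]
eef_rot: [-3.142, -0.0, -0.019]
force: [-0.4, -0.3, -0.5]
width: 0.135
grip_force: 30.0
```

```bash
python3 shot.py w10; python3 - <<'E'
from h import *
import pickle
st=pickle.load(open('pics/w10.pkl','rb'));t=st['tcp_pos'];T=R.from_euler('xyz',st['eef_rot']).as_matrix();print(t,st['eef_rot'],st['width'],st['grip_force'])
im=cv2.imread('pics/w10.png');h=cv2.cvtColor(im,cv2.COLOR_BGR2HSV);m=cv2.inRange(h,(8,50,60),(22,220,255));m[300:]=0
n,l,s,c=cv2.connectedComponentsWithStats(m);k=1+np.argmax(s[1:,4]);print(s[k])
# expected handle head end top, at 85 mm ahead, 26 mm behind TCP
for p in((85,-6,-26),(85,6,-26),(85,0,-19)):print(np.round(proj('wrist',T@np.array(p)+t,st),1))
print('expected head xy',(T@np.array((85,0,0))+t)[:2])
E
```

```text
[421.15128627 266.86870479 161.91499497] [-3.14159043e+00 -3.04093893e-05 -1.86315691e-02] 0.13525921484850595 29.998270869255066
[ 268   87   31  213 5462]
[269.4  87.7]
[298.5  87.7]
[283.9  88.8]
expected head xy [506.13653341 265.28511304]
```

Call:
{"fn": "drive_tool", "kwargs": {"moves": [[[0,0,0,-0.05,-0.75,0,0.05],[0,0,0,-0.05,-0.75,0,0.05],[0,0,0,0,-0.73,0,0.05],[0,0,0,0,0,0.5,0.05],[0,0,0,0,0,0.8,0.05],[0,0,0,0,0,0.8,0.05],[0,0,0,0,0,0.8,0.05],[0,0,0,0,0,0.45,0.05]]]}}

```text
time: 20.4
tcp_pos: [420.1, 309.7, 93.3]
eef_rot: [3.14, 0.002, -0.019]
force: [0.5, 0.8, -1.2]
width: 0.133
grip_force: 30.0
```

Call:
{"fn": "drive_tool", "kwargs": {"moves": [[[0,0,0,0,0,0.45,0.05],[0,0,0,0,0,0,0.05],[0,0,0,0,0,0,0.05],[0,0,0,0,0,0,0.05]]]}}

```text
time: 20.9
tcp_pos: [420.9, 310.5, 86.4]
eef_rot: [-3.141, -0.001, -0.019]
force: [0.5, -0.5, -0.9]
width: 0.133
grip_force: 30.0
```

```bash
python3 - <<'E'
from h import *
st=readout.read_state();print(st['tcp_pos'],st['force'],st['width'])
a=[]
for n,b in(('scene',(390,190,100,75)),('side',(160,290,100,75)),('wrist',(180,30,200,150))):
    i=capture(n)[...,::-1];x,y,w,h=b;a.append(cv2.resize(i[y:y+h,x:x+w],(400,300)));cv2.imwrite(f'pics/dip_{n}.png',i)
cv2.imwrite('pics/dip.png',np.hstack(a[:2]))
# numeric check: wood-mask head end in each fixed view vs expectation
T=R.from_euler('xyz',st['eef_rot']).as_matrix();t=st['tcp_pos']
for n in('scene','side'):
    print(n,[np.round(proj(n,T@np.array(p)+t),1) for p in((85,0,-26),(85,0,58.3),(-110,0,-26))])
    im=cv2.imread(f'pics/dip_{n}.png');m=cv2.inRange(cv2.cvtColor(im,cv2.COLOR_BGR2HSV),(8,60,90),(22,200,255))
    q=np.round(proj(n,T@np.array((85,0,-19))+t)).astype(int);ys,xs=np.where(m[q[1]-12:q[1]+13,q[0]-12:q[0]+13]);print(q,len(xs),xs.min()+q[0]-12 if len(xs) else None,xs.max()+q[0]-12 if len(xs) else None,ys.max()+q[1]-12 if len(xs) else None)
E
```

```text
[420.88668498 310.50863235  86.36174467] [ 0.54111616 -0.50027846 -0.89434465] 0.13259994341561326
scene [array([448.2, 211.4]), array([438.1, 234.2]), array([429.6, 154.5])]
[447 213] 107 440 451 214
side [array([205. , 326.2]), array([208.7, 355. ]), array([308.6, 348.7])]
[205 329] 51 205 214 339
```

The brush is where expected and touches nothing, with its tip at about z=28, 20 mm below the rim. Next I lift and carry it to the recess.

Call:
{"fn": "drive_tool", "kwargs": {"moves": [[[0,0,0,0,0,-0.6,0.05],[0,0,0,0,0,-1,0.05],[0,0,0,0,0,-1,0.05],[0,0,0,0,0,-1,0.05],[0,0,0,0,0.5,-0.5,0.05],[0,0,0,0.5,1,0,0.05],[0,0,0,0.55,1,0,0.05],[0,0,0,0.55,1,0,0.05]]]}}

```text
time: 22.05
tcp_pos: [451.2, 238.4, 168.0]
eef_rot: [3.141, 0.0, -0.019]
force: [0.3, -0.2, -0.9]
width: 0.135
grip_force: 30.0
```

Call:
{"fn": "drive_tool", "kwargs": {"moves": [[[0,0,0,0.6,1,0,0.05],[0,0,0,0.6,1,0,0.05],[0,0,0,0.6,1,0,0.05],[0,0,0,0.6,1,0,0.05],[0,0,0,0.6,1,0,0.05],[0,0,0,0.6,1,0,0.05],[0,0,0,0.6,1,0,0.05],[0,0,0,0.6,1,0,0.05]]]}}

```text
time: 23.05
tcp_pos: [544.0, 76.6, 167.9]
eef_rot: [3.141, 0.001, -0.019]
force: [-0.1, 0.0, -0.8]
width: 0.132
grip_force: 30.0
```

Call:
{"fn": "drive_tool", "kwargs": {"moves": [[[0,0,0,0.6,0.8,0,0.05],[0,0,0,0.5,0.8,0,0.05],[0,0,0,0.35,0.5,0,0.05],[0,0,0,0,0,0,0.05],[0,0,0,0,0,0,0.05]]]}}

```text
time: 23.68
tcp_pos: [572.0, 35.7, 167.7]
eef_rot: [-3.141, 0.001, -0.019]
force: [-1.3, 0.0, -1.4]
width: 0.134
grip_force: 30.0
```

```bash
python3 shot.py w11; python3 - <<'E'
from h import *
import pickle
st=pickle.load(open('pics/w11.pkl','rb'));t=st['tcp_pos'];T=R.from_euler('xyz',st['eef_rot']).as_matrix();print(t,st['force'],st['width'],'head',(T@np.array((85,0,0))+t)[:2])
im=cv2.imread('pics/w11.png',0);u=proj('wrist',(656.5,33,90),st);print('recess px',u)
x0,y0=np.maximum((u-70).astype(int),0);c=cv2.GaussianBlur(cv2.resize(im[y0:y0+140,x0:x0+140],None,fx=4,fy=4,interpolation=cv2.INTER_CUBIC),(7,7),0)
for lo,hi,z in((110,165,90),(170,230,90)):
    h=cv2.HoughCircles(c,cv2.HOUGH_GRADIENT,1,8,param1=60,param2=18,minRadius=lo,maxRadius=hi)
    for q in([] if h is None else h[0][:4]):print(np.round(q/4,1),np.round(plane(ray('wrist',(q[0]/4+x0-.4,q[1]/4+y0-.4),st),z)[:2],1))
E
```

```text
[572.00668923  35.67551278 167.72092461] [-1.34868407  0.03695421 -1.36843456] 0.1340991365098071 head [656.99178778  34.08485955]
recess px [285.24338186  98.95937819]
[70.1 71.4 34. ] [656.5  33.4]
[72.1 71.4 32.2] [656.5  31.9]
[68.1 71.1 32.4] [656.7  34.8]
[71.1 73.4 33.7] [655.   32.7]
[48.4 72.6 50.4] [656.   49.2]
[61.4 64.4 45. ] [661.8  39.6]
[59.4 62.6 47.5] [663.1  41. ]
[85.6 68.6 47.9] [658.4  22.1]
```

Call:
{"fn": "drive_tool", "kwargs": {"moves": [[[0,0,0,0,0.03,0.5,0.05],[0,0,0,0,0,0.6,0.05],[0,0,0,0,0,0.4,0.05],[0,0,0,0,0,0.1,0.05],[0,0,0,0,0,0.15,0.05],[0,0,0,0,0,0.1,0.05],[0,0,0,0,0,0,0.05],[0,0,0,0,0,0,0.05]]]}}

```text
time: 24.72
tcp_pos: [572.6, 34.7, 131.1]
eef_rot: [-3.142, -0.0, -0.019]
force: [0.1, -0.4, -0.6]
width: 0.137
grip_force: 30.0
```

```bash
python3 - <<'E'
from h import *
print(np.mean([readout.read_state()['force'] for _ in range(5)],0),readout.read_state()['tcp_pos'],readout.read_state()['ft_torque'])
E
```

```text
[ 0.06484788 -0.4089708  -0.55491881] [572.58070714  34.72995295 131.09995923] [0.0274497  0.01961943 0.01972549]
```

Call:
{"fn": "drive_tool", "kwargs": {"moves": [[[0,0,0,0,0,0.1,0.05],[0,0,0,0,0,0,0.05],[0,0,0,0,0,0,0.05]]]}}

```text
time: 25.1
tcp_pos: [572.5, 34.8, 129.0]
eef_rot: [-3.142, -0.0, -0.019]
force: [-0.6, -0.4, -1.4]
width: 0.131
grip_force: 30.0
```

Call:
{"fn": "drive_tool", "kwargs": {"moves": [[[0,0,0,0,0,0.05,0.05],[0,0,0,0,0,0,0.05]]]}}

```text
time: 25.35
tcp_pos: [572.5, 34.7, 127.9]
eef_rot: [3.142, -0.0, -0.019]
force: [0.9, 0.4, 0.2]
width: 0.13
grip_force: 30.0
```

```bash
python3 - <<'E'
from h import *
s=readout.read_state();print(s['force'],s['tcp_pos'],s['ft_torque'])
E
```

```text
[0.86140036 0.38948424 0.15559761] [572.47645622  34.74784607 127.88154729] [ 0.06862837 -0.06210253 -0.05346686]
```

```bash
cat > avg.py <<'E'
from h import *
F=[]
for _ in range(12): capture('scene');s=readout.read_state();F.append(np.r_[s['force'],s['ft_torque']])
print(np.round(np.mean(F,0),3),np.round(np.std(F,0)/12**.5,3),s['tcp_pos'],s['time'])
E
python3 avg.py
```

```text
[ 0.257 -0.011  0.188  0.02  -0.117  0.01 ] [0.08  0.119 0.157 0.009 0.008 0.007] [572.43656563  34.73352677 127.88429113] 25.95
```

Call:
{"fn": "drive_tool", "kwargs": {"moves": [[[0,0,0,0,0,-0.8,0.05],[0,0,0,0,0,0,0.05],[0,0,0,0,0,0,0.05]]]}}

```text
time: 26.32
tcp_pos: [572.4, 34.7, 144.2]
eef_rot: [-3.142, -0.0, -0.019]
force: [0.6, -0.1, -1.1]
width: 0.135
grip_force: 30.0
```

```bash
python3 avg.py
```

```text
[ 0.024 -0.162 -0.647  0.035  0.017 -0.003] [0.157 0.155 0.101 0.007 0.007 0.007] [572.38635827  34.76592242 143.81029745] 26.925
```

Pressing changed the averaged readings by about 0.84 N in Fz and -0.134 N m in moment, which is 1.6 N at 85 mm. So the bristles touched the floor gently. Now I carry the brush back above the rest.

Call:
{"fn": "drive_tool", "kwargs": {"moves": [[[0,0,0,0,0,-0.7,0.05],[0,0,0,0,0,-0.6,0.05],[0,0,0,-0.34,1,0,0.05],[0,0,0,-0.34,1,0,0.05],[0,0,0,-0.34,1,0,0.05],[0,0,0,-0.34,1,0,0.05],[0,0,0,-0.34,1,0,0.05],[0,0,0,-0.34,1,0,0.05]]]}}

```text
time: 27.92
tcp_pos: [528.5, -86.1, 169.7]
eef_rot: [-3.142, 0.0, -0.02]
force: [-0.2, 0.4, -0.7]
width: 0.134
grip_force: 30.0
```

Call:
{"fn": "drive_tool", "kwargs": {"moves": [[[0,0,0,-0.34,1,0,0.05],[0,0,0,-0.34,1,0,0.05],[0,0,0,-0.34,1,0,0.05],[0,0,0,-0.34,1,0,0.05],[0,0,0,-0.34,1,0,0.05],[0,0,0,-0.34,1,0,0.05],[0,0,0,-0.34,1,0,0.05],[0,0,0,-0.34,0.6,0,0.05]]]}}

```text
time: 28.92
tcp_pos: [471.1, -236.9, 169.7]
eef_rot: [-3.142, 0.0, -0.02]
force: [0.1, 0.7, -0.7]
width: 0.132
grip_force: 30.0
```

Call:
{"fn": "drive_tool", "kwargs": {"moves": [[[0,0,0,-0.34,0.5,0.3,0.05],[0,0,0,0,0,0.5,0.05],[0,0,0,0,0,0.5,0.05],[0,0,0,0,0,0.5,0.05],[0,0,0,0,0,0,0.05],[0,0,0,0,0,0,0.05]]]}}

```text
time: 29.68
tcp_pos: [465.3, -245.1, 133.8]
eef_rot: [-3.142, 0.0, -0.018]
force: [0.3, 0.1, -0.2]
width: 0.137
grip_force: 30.0
```

Call:
{"fn": "drive_tool", "kwargs": {"moves": [[[0,0,0,-0.05,0.6,0,0.05],[0,0,0,0,0.42,0,0.05],[0,0,0,0,0,0,0.05],[0,0,0,0,0,0,0.05]]]}}

```text
time: 30.18
tcp_pos: [463.6, -265.8, 133.9]
eef_rot: [-3.141, 0.0, -0.019]
force: [-0.8, -0.5, -0.9]
width: 0.132
grip_force: 30.0
```

```bash
python3 shot.py w12; python3 - <<'E'
import pickle
print(pickle.load(open('pics/w12.pkl','rb'))['tcp_pos'])
E
```

```text
[ 463.56841317 -265.78804962  133.88848674]
```

Call:
{"fn": "drive_tool", "kwargs": {"moves": [[[0,0,0,0,0,0.9,0.05],[0,0,0,0,0,0.9,0.05],[0,0,0,0,0,0.6,0.05],[0,0,0,0,0,0.2,0.05],[0,0,0,0,0,0.15,0.05],[0,0,0,0,0,0,0.05],[0,0,0,0,0,0,0.05]]]}}

```text
time: 31.1
tcp_pos: [464.0, -265.8, 79.3]
eef_rot: [3.141, -0.001, -0.019]
force: [0.2, -0.6, -1.6]
width: 0.133
grip_force: 30.0
```

Within 1 mm of the height it lay at. I go down 0.8 mm more and release slowly.

Call:
{"fn": "drive_tool", "kwargs": {"moves": [[[0,0,0,0,0,0.04,0.05],[0,0,0,0,0,0,0.05],[0,0,0,0,0,0,0.16],[0,0,0,0,0,0,0.22],[0,0,0,0,0,0,0.4],[0,0,0,0,0,0,0.4],[0,0,0,0,0,0,0.4]]]}}

```text
time: 31.98
tcp_pos: [463.7, -265.6, 78.1]
eef_rot: [-3.142, 0.0, -0.019]
force: [-0.2, -0.2, -0.1]
width: 0.4
grip_force: 0.0
```

Call:
{"fn": "drive_tool", "kwargs": {"moves": [[[0,0,0,0,0,-0.5,0.4],[0,0,0,0,0,-1,0.4],[0,0,0,0,0,-1,0.4],[0,0,0,0,0,-1,0.4],[0,0,0,0,0,-1,0.4],[0,0,0,0,0,-1,0.4],[0,0,0,-0.5,0,-1,0.4],[0,0,0,-0.5,0,0,0.4]]]}}

```text
time: 32.98
tcp_pos: [444.3, -265.8, 209.9]
eef_rot: [3.14, -0.003, -0.019]
force: [-0.0, 0.1, -0.0]
width: 0.397
grip_force: 0.0
```

Call:
{"fn": "drive_tool", "kwargs": {"moves": [[[0,0,0,-0.2,1,-0.5,0.4],[0,0,0,-0.2,1,-0.5,0.4],[0,0,0,-0.2,1,-0.5,0.4],[0,0,0,-0.2,1,0,0.4],[0,0,0,-0.2,1,0,0.4],[0,0,0,-0.2,1,0,0.4],[0,0,0,0,1,0,0.4],[0,0,0,0,0,0,0.4]]]}}

```text
time: 33.98
tcp_pos: [417.0, -406.2, 237.8]
eef_rot: [-3.142, -0.0, -0.02]
force: [-0.1, 0.0, 0.4]
width: 0.4
grip_force: 0.0
```

```bash
python3 - <<'E'
from h import *
a=[capture(n)[...,::-1] for n in('scene','side')]
top=np.hstack([cv2.resize(i,(400,300)) for i in a])
bot=np.hstack([cv2.resize(a[0][160:265,140:280],(400,300)),cv2.resize(a[1][150:225,250:350],(400,300))])
cv2.imwrite('pics/end.png',np.vstack([top,bot]))
E
```

```text
(no output)
```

View pics/end.png

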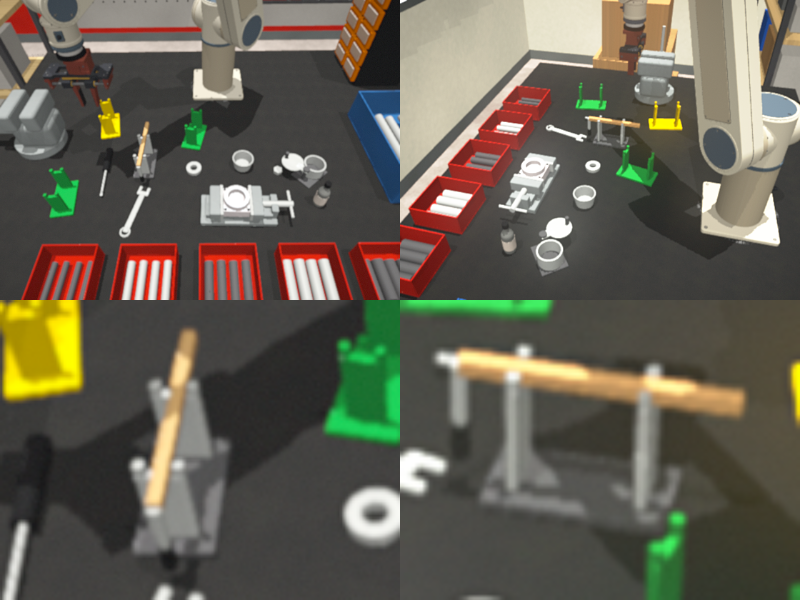

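The last picture shows the brush back in both forks, head down at the same end. In the side crop its ends sit at (462,352) and (743,395), as at the start. The pot stands open with its cover aside, and the bystanders look unmoved.

```bash
python3 -c "
from plant import env
print(env.sign_off())"
```

```text
the job is handed in; nothing more can be done
None
```

The job is handed in at about 34 s of the 61 s allowed: the cover is swung clear and left open, the brush was dipped about 20 mm below the pot's rim, dabbed on the recess floor at roughly 1–2 N, and laid back in both forks the same way round.

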